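# Sort the slide boxes by weight

## Task

Three black slide boxes that look alike stand on edge, half pulled out of the blue rack: two are packed full of glass slides and one is empty. Feel which is which, slide the two full ones fully home against the back of the blue rack without shoving the rack along the bench, and stand the empty one on edge, all the way down, in the free slot of the yellow rack. Do not drop or tip over a box, and leave everything else where it is.

Things in the scene. Friction and masses are not known exactly. Their poses are not given: they have to be found in the camera images.
- blue_rack: Blue sheet-steel rack of three slots, 232 wide, 1.6 kg, loose on the bench: a push of more than about 15 N shoves it. Origin at its underside on the middle slot's centre line; x runs along the slots from the open front (-x, towards the robot) to the back plate. Slot centre lines at y = -84, 0, +84. A black box stands in each, parallel to it, drawn out 35 to 55 from home.
- blue_stop (a point): Point on the blue rack's floor (z = 6 mm) under the front face of its back plate (the stop, 66 high), on the middle slot's line, 65 behind the rack's origin; axes as the rack's. A box that is home touches the plate: its origin is then 70 in front of it and its front end 10 proud of the fences.
- yellow_rack: Yellow rack of the same make with two slots, 148 wide, 1.3 kg, loose on the bench; same axes; origin at its underside, midway between the slots. The slot at y = -42 holds the white box, the one at y = +42 is free. In both racks: floor plate 6 thick from x = -95 to +71; slots 42 wide between fences 4 thick, from x = -65 to +65, tops 48 above the bench, closed over between slots.
- free_slot (a point): Point on the floor (6 above the bench) of the yellow rack's free slot, on its centre line, where the origin of a box pushed home would be (70 in front of the back plate); axes as the rack's. A box set down up to 40 in front of this point still stands well.
- box_1: Black closed slide box, 140 long (x) x 36 thick (y) x 88 tall (z), on edge; origin at the centre of its underside. Its front end (x = -70, paper label) faces the robot. Stands in the blue rack's slot at y = +84. Any of the three may be the empty one. Empty 0.13 kg, full 0.59 to 0.73 kg; pushed along its slot it slides at about 0.7 to 0.9 N when empty, 3 to 6 N when full.
- box_2: Black closed slide box, 140 long (x) x 36 thick (y) x 88 tall (z), on edge; origin at the centre of its underside. Its front end (x = -70, paper label) faces the robot. Stands in the blue rack's slot at y = 0. Same weights as box_1.
- box_3: Black closed slide box, 140 long (x) x 36 thick (y) x 88 tall (z), on edge; origin at the centre of its underside. Its front end (x = -70, paper label) faces the robot. Stands in the blue rack's slot at y = -84. Same weights as box_1.
- white_box: White slide box of the same size, already standing nearly home in the yellow rack's slot at y = -42; to be left alone. Origin at the centre of its underside.
- dropper_bottle: Small clear dropper bottle with a yellow bulb, 29 wide, 71 tall, between the racks towards the robot; a bystander. Origin at the centre of its underside.
- red_label_bottle: Clear bottle with a red label, 52 wide, 100 tall, behind the racks; a bystander. Origin at the centre of its underside.
- petri_dish: Closed flat dish, 93 wide, 15 tall, behind the racks; a bystander. Origin at the centre of its underside.
- pen: Blue pen, 137 long, 10 thick, lying behind the racks; a bystander. Origin at the middle of its underside.

How it is judged (in metres and radians):
At the end, for the whole second after the job is handed in: Both full boxes stand in the blue rack with the back end within 4.5 mm of the back plate; the empty box stands on the floor of the yellow rack's free slot, its origin within 8 mm of the slot's centre line and not more than 40 mm forward of home; all three within 0.2 rad of upright and at rest (((contact force between box_1 and blue_rack above 3.2 N and x of box_1 in the frame of blue_rack above -0.0095 m and z of box_1 in the frame of blue_rack between 0.002 and 0.012 m) or (contact force between box_1 and yellow_rack between 0.5 and 3.2 N and x of box_1 in the frame of yellow_rack between -0.045 and 0 m and y of box_1 in the frame of yellow_rack between 0.034 and 0.05 m and z of box_1 in the frame of yellow_rack between 0.002 and 0.012 m)) and angle between each of box_1, box_2, box_3's own z axis and vertical below 0.2 rad and linear speed of each of box_1, box_2, box_3 below 0.02 m/s and ((contact force between box_2 and blue_rack above 3.2 N and x of box_2 in the frame of blue_rack above -0.0095 m and z of box_2 in the frame of blue_rack between 0.002 and 0.012 m) or (contact force between box_2 and yellow_rack between 0.5 and 3.2 N and x of box_2 in the frame of yellow_rack between -0.045 and 0 m and y of box_2 in the frame of yellow_rack between 0.034 and 0.05 m and z of box_2 in the frame of yellow_rack between 0.002 and 0.012 m)) and ((contact force between box_3 and blue_rack above 3.2 N and x of box_3 in the frame of blue_rack above -0.0095 m and z of box_3 in the frame of blue_rack between 0.002 and 0.012 m) or (contact force between box_3 and yellow_rack between 0.5 and 3.2 N and x of box_3 in the frame of yellow_rack between -0.045 and 0 m and y of box_3 in the frame of yellow_rack between 0.034 and 0.05 m and z of box_3 in the frame of yellow_rack between 0.002 and 0.012 m))); the robot touches nothing.
It fails at once if a black box is tipped over (more than about 35 degrees from upright) (angle between any of box_1, box_2, box_3's own z axis and vertical above 0.6 rad).
It fails at once if a black box is dropped or flung (faster than 0.5 m/s with no finger on it) ((linear speed of box_1 above 0.5 m/s and contact force between the fingers and box_1 below 0.05 N) or (linear speed of box_2 above 0.5 m/s and contact force between the fingers and box_2 below 0.05 N) or (linear speed of box_3 above 0.5 m/s and contact force between the fingers and box_3 below 0.05 N)).
It fails at once if a rack is shoved more than 12 mm along the bench (distance of any of blue_rack, yellow_rack from where it was at the start of the episode above 0.012 m).
It fails at once if the white box is moved more than 15 mm (distance of white_box from where it was at the start of the episode above 0.015 m).
It fails at once if a bottle, the dish or the pen is moved more than 25 mm (distance of any of dropper_bottle, red_label_bottle, petri_dish, pen from where it was at the start of the episode above 0.025 m).
It also fails if it takes over 72 s, if anything falls off the work surface, if the arm or the gripper's body presses on something with over 40 N, if the wrist force passes 120 N, or if a joint passes its speed limit or range.

## Robot

A 6-joint arm with a two-finger parallel gripper is mounted at the origin on the work surface. World frame = base frame: x ahead of the robot, y to its left, z up, the work surface at z = 0. Lengths are in m, angles in degrees, forces in N, time in s.
With the tool pointing down it reaches from about 0.35 to 0.875 m from the base axis. Payload 4.2 kg.
Tool frame: the origin (TCP) lies at the very end of the fingers, on their centre line; the grasp point (between the pads) lies 19 mm behind it; z points along the fingers, y is the line along which they close (so a half turn about z gives the same grasp; the last joint's range is limited). The gripper opens to 87 mm and grips with 3 to 60 N. Pads are 19 mm wide; open, the fingers measure 117 mm over their backs; the gripper's body (75 mm by 190 mm) begins 51 mm behind the grasp point.
Start: joints at [-48.266, 22.042, 0.453, 0, -68.411, -14.817], TCP at [0.283, -0.557, 0.223] pointing down, gripper open.
Joint ranges: [-179.83, 179.83], [-69.29, 118.12], [-61.27, 80.66], [-181.25, 117.63], [-171.15, -9.14], [-177.46, 177.46]. Speed limits (degrees/s): [159.86, 159.86, 180, 180, 180, 180].

## Interface

Orientations are given as a 3x3 rotation matrix whose columns are the frame's x, y, z axes.
In Python, from station import r gives the robot as it stands.
- The arm moves only by the tool jog_arm, never from a script. Its argument "plan" is text: rows parted by semicolons, each of 7 numbers parted by spaces: the shift along the tool's x, y, z normalised to -1 to 1, where 1 is 0.025 m, then the turn, a rotation vector about the tool's x, y, z normalised to -1 to 1, where 1 is 8 degrees, then the closure, from -1 (fully open) to 1 (shut). A call has exactly 10 rows; each row shifts and turns the commanded pose from where the row before left it, along the tool's axes as they then stand; what a row does not reach is not made up. A row lasts 1/10 s, in which the tool goes at most 50 mm and 8.59 degrees, less where a joint would pass 70% of its speed; a pose out of reach is approached as far as the arm can. A call with a number of a shift or a turn outside -1 to 1 is refused whole. A call with a gripper value outside its range is refused whole. The fingers move at their own pace and stop on an object; the grip force is fixed at half the most. Time passes only in rows, so rows that do not move let the fingers close, or fill a call up. It gives the time, the measured TCP pose, the force, the opening and the grip force at its end, in the units of the state.
- r.sense(): the state, without advancing time (a new reading comes with each control period).
- r.capture(name): name is "scene" or "side" or "wrist"; returns (picture, depth): 420x560x3 uint8, red, green, blue; 420x560 float32, m along the optical axis (not along the pixel's ray), 0 where there is no reading.
- r.get_calibration(name): a dict with "mtx" (3x3 intrinsics, pixels), "distortion" ([k1, k2, p1, p2, k3] as OpenCV has them; the pictures are not rectified), "extrinsics" (4x4, takes a point from camera to world coordinates). Camera axes: x right, y up, looking along -z (the intrinsics and any distortion apply to the point x, -y, -z); pixel columns grow to the right and rows downward; lengths in m; the calibration is good to about 2 mm. A picture is of the moment at which its call begins: read the wrist's pose just before it. get_calibration takes no time and is no camera call; for the wrist camera it gives the pose at the moment of the call.
- r.finish_job(): hands the job in; it is judged then, once.
The state is a dict: "time_s": time; "joints": joint angles; "joint_velocities": joint speeds; "effort": joint torques, N m; "tcp_pos": TCP position; "ee_rot": TCP orientation; "wrist_force": force on the tool from outside, world axes, zero at the start; "moment": the same for the moment, N m; "gripper_width": opening from 0.0 (shut) to 1.0 (fully open); "gripper_force": force on a finger pad.
Only numpy, scipy, OpenCV 4.12 (cv2) and the standard library are available. Lean on these libraries where they do the work, as an engineer would, in place of code of your own. Each camera call takes 0.05 s, during which the arm holds its last target. There are 200 camera calls.

## Working session

There is one attempt and no reset: what is moved stays moved. The work goes in short steps, Python scripts to look and compute and a tool call to move; the robot and the scene stay as the last step left them, time stands still between calls to the robot, and variables do not carry over. Pictures are saved under pics/ and viewed, at most 10 in all, crops included, and the job is handed in when it is done.

Besides the shell and the picture viewer there is one more tool, called after ">>>" as name(argument=value, ...), one argument or row to a line, values as JSON. jog_arm: Moves the arm, as the interface text tells. Scaled input: -1 to 1 covers 0.025 m each way for a shift and 8 degrees each way for a turn. Its arguments: {"type":"object","properties":{"plan":{"type":"string"}},"required":["plan"]}

```bash
mkdir -p pics; ls
cat > h.py <<'E'
import numpy as np, cv2
from station import r
def pts(name, dep=None):
    """world points for each pixel from depth"""
    pic,d=r.capture(name); c=r.get_calibration(name)
    K=np.array(c["mtx"]);D=np.array(c["distortion"]);E=np.array(c["extrinsics"])
    h,w=d.shape
    uv=np.stack(np.meshgrid(np.arange(w),np.arange(h)),-1).reshape(-1,1,2).astype(np.float32)
    n=cv2.undistortPoints(uv,K,D).reshape(h,w,2)
    P=np.stack([n[...,0]*d,-n[...,1]*d,-d],-1)@E[:3,:3].T+E[:3,3]
    return pic,d,P
E
python3 - <<'E'
from h import *
s=r.sense(); print(s)
for n in("scene","side"):
    pic,d,P=pts(n); cv2.imwrite(f"pics/{n}0.png",pic[...,::-1]); np.savez(f"{n}0.npz",pic=pic,d=d,P=P)
    print(n,r.get_calibration(n)["extrinsics"],(d==0).mean())
E
```

```text
pics
{'time_s': 0.0, 'joints': array([-4.82659808e+01,  2.20908410e+01,  3.78659735e-01, -3.04209050e-02,
       -6.84108112e+01, -1.48180210e+01]), 'joint_velocities': array([-0.02098931,  0.02216348,  0.01643868, -0.04090138,  0.06278059,
       -0.00997501]), 'effort': array([ 4.45041433e-04, -3.90664208e+01,  1.87411970e+01,  4.22015145e+00,
        1.10574957e-02, -2.17911652e-04]), 'tcp_pos': array([ 0.28268456, -0.55672946,  0.22144741]), 'ee_rot': array([[-8.91759787e-01, -4.52507855e-01, -1.06049962e-03],
       [-4.52509092e-01,  8.91757700e-01,  1.93050704e-03],
       [ 7.21391030e-05,  2.20143427e-03, -9.99997574e-01]]), 'wrist_force': array([-0.18410903, -0.0342455 , -0.02386825]), 'moment': array([-0.01360994, -0.01454694, -0.00296751]), 'gripper_force': 0.0, 'gripper_width': 1.0009534553553707}
scene [[ 0.20522982 -0.5807729   0.78777127  1.19227622]
 [ 0.97868495  0.11559975 -0.16974233 -0.1229632 ]
 [ 0.00751558  0.80581607  0.59211821  0.48555578]
 [ 0.          0.          0.          1.        ]] 0.003928571428571429
side [[-0.96215668  0.21549078 -0.16678805  0.46278011]
 [-0.27196482 -0.72116017  0.63715237  0.49991558]
 [ 0.01701956  0.65840089  0.75247498  0.60960977]
 [ 0.          0.          0.          1.        ]] 0.004013605442176871
```

View pics/scene0.png

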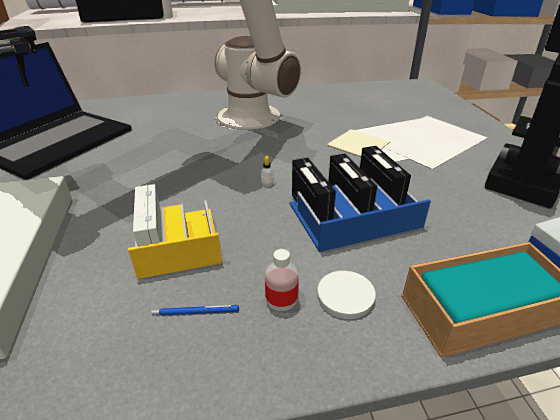

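View pics/side0.png

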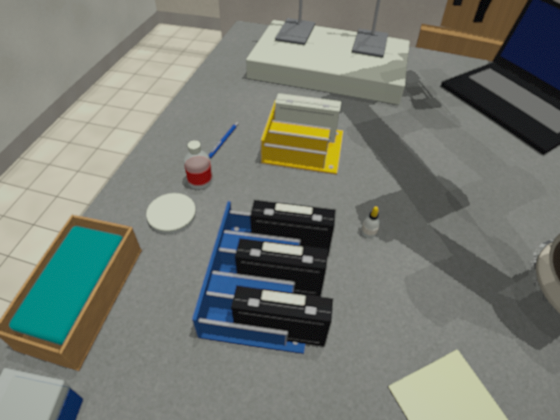

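The scene view has the yellow rack at about (175,240) with the white box on its left, the blue rack at (365,215), the dropper at (267,172), and the red bottle, dish and pen in the foreground. The side view shows the blue back plate running (230,207)–(197,330), the black boxes at (293,222), (281,265) and (283,313), and the yellow rack at (300,135).

Run:
```python
from h import *
def rects(lab,P,m,res=0.001,amin=300):
    # raster xy mask -> components
    q=P[m]; 
    g=np.zeros((900,1000),np.uint8)
    i=((q[:,0]-0.1)/res).astype(int); j=((q[:,1]+0.6)/res).astype(int)
    ok=(i>=0)&(i<900)&(j>=0)&(j<1000); g[i[ok],j[ok]]=255
    g=cv2.morphologyEx(g,cv2.MORPH_CLOSE,np.ones((7,7)))
    n,L,st,_=cv2.connectedComponentsWithStats(g)
    for k in range(1,n):
        if st[k,4]<amin: continue
        yx=np.argwhere(L==k).astype(np.float32)
        (a,b),(w,h),t=cv2.minAreaRect(yx)
        bx=cv2.boxPoints(((a,b),(w,h),t))*res+[0.1,-0.6]
        print(lab,"c",np.round([a*res+.1,b*res-.6],4),"wh",round(w*res,4),round(h*res,4),"t",round(t,1),"n",st[k,4],"corners",np.round(bx,3).tolist())
for n in("scene","side"):
    f=np.load(n+"0.npz");P=f["P"];hsv=cv2.cvtColor(f["pic"],cv2.COLOR_RGB2HSV);H,S,V=cv2.split(hsv)
    z=P[...,2]; reg=(P[...,0]>.2)&(P[...,0]<.9)&(P[...,1]>-.5)&(P[...,1]<.36)&(f["d"]>0)
    rects(n+" boxtop",P,reg&(z>.088)&(z<.1))
    blue=(H>100)&(H<125)&(S>120); yel=(H>18)&(H<32)&(S>140)
    rects(n+" blue plate",P,reg&blue&(z>.055)&(z<.073),amin=150)
    rects(n+" yel plate",P,reg&yel&(z>.054)&(z<.073),amin=100)
    rects(n+" yel all",P,reg&yel&(z>.002)&(z<.073))
    rects(n+" blue all",P,reg&blue&(z>.002)&(z<.073))
    for lab,m in(("b",blue),("y",yel)):
        zz=z[m&reg]; print(n,lab,"zmax",np.percentile(zz,[50,95,99,99.9]).round(4))
    t=z[reg&(z>.08)&(z<.11)]; print(np.percentile(t,[10,50,90]))
    tb=reg&(z<.02)&(z>-.02)&(S<60);print("bench z",np.median(z[tb]))
```

```text
scene boxtop c [0.5223 0.2277] wh 0.1442 0.0383 t 7.4 n 5069 corners [[0.448, 0.237], [0.453, 0.199], [0.596, 0.218], [0.591, 0.256]]
scene boxtop c [0.5469 0.1476] wh 0.1433 0.0385 t 7.1 n 5181 corners [[0.473, 0.158], [0.478, 0.12], [0.62, 0.137], [0.616, 0.176]]
scene boxtop c [0.5503 0.0631] wh 0.1434 0.0376 t 7.4 n 5013 corners [[0.477, 0.073], [0.482, 0.035], [0.624, 0.054], [0.619, 0.091]]
scene boxtop c [ 0.5962 -0.2542] wh 0.1444 0.0381 t 4.8 n 5139 corners [[0.523, -0.241], [0.526, -0.279], [0.67, -0.267], [0.667, -0.229]]
scene boxtop c [ 0.7749 -0.0435] wh 0.023 0.0232 t 53.1 n 425 corners [[0.759, -0.046], [0.777, -0.06], [0.791, -0.041], [0.772, -0.027]]
scene blue plate c [0.6561 0.1608] wh 0.0096 0.2306 t 7.7 n 1542 corners [[0.636, 0.274], [0.667, 0.046], [0.676, 0.047], [0.645, 0.276]]
scene yel plate c [ 0.6701 -0.2065] wh 0.0095 0.1474 t 4.6 n 1114 corners [[0.659, -0.133], [0.671, -0.28], [0.681, -0.28], [0.669, -0.133]]
scene yel all c [ 0.5728 -0.1849] wh 0.1388 0.0903 t 4.4 n 7275 corners [[0.5, -0.145], [0.507, -0.235], [0.645, -0.225], [0.639, -0.135]]
scene
[... 1504 characters left out ...]
ide yel plate c [ 0.6683 -0.194 ] wh 0.005 0.1244 t 4.5 n 439 corners [[0.661, -0.132], [0.671, -0.256], [0.676, -0.256], [0.666, -0.132]]
side yel all c [ 0.5896 -0.2098] wh 0.1654 0.1506 t 4.8 n 9737 corners [[0.501, -0.142], [0.513, -0.292], [0.678, -0.278], [0.666, -0.128]]
side blue all c [0.5754 0.1544] wh 0.1649 0.2293 t 7.4 n 8251 corners [[0.479, 0.258], [0.508, 0.03], [0.672, 0.051], [0.643, 0.279]]
side blue all c [ 0.7706 -0.1709] wh 0.1166 0.0092 t 83.9 n 606 corners [[0.76, -0.228], [0.769, -0.229], [0.781, -0.113], [0.772, -0.112]]
side b zmax [0.0349 0.0671 0.0946 0.0961]
side y zmax [0.0295 0.0599 0.068  0.0717]
[0.08609842 0.0943825  0.09587881]
bench z 0.000978109589559295
```

>>> jog_arm(
  plan="0 0 0 0 0 0.81 1;0 0 0 0 0 0.81 1;0 0 0 0 0 0.82 1;-0.4 1 0 0 0 0 1;-0.4 1 0 0 0 0 1;-0.4 1 0 0 0 0 1;-0.4 1 0 0 0 0 1;-0.4 1 0 0 0 0 1;-0.4 1 0 0 0 0 1;-0.4 1 0 0 0 0 1",
)

```text
time_s: 1.1
tcp_pos: [0.3297, -0.3735, 0.2222]
ee_rot: [[-0.992, -0.129, -0.001], [-0.129, 0.992, 0.001], [0.0, 0.001, -1.0]]
wrist_force: [1.3, -0.1, -0.0]
gripper_width: 0.171
gripper_force: 0.0
```

>>> jog_arm(
  plan="-0.4 1 0 0 0 0 1;-0.4 1 0 0 0 0 1;-0.4 1 0 0 0 0 1;-0.4 1 0 0 0 0 1;-0.4 1 0 0 0 0 1;-0.4 1 0 0 0 0 1;-0.4 1 0 0 0 0 1;-0.4 1 0 0 0 0 1;-0.4 1 0 0 0 0 1;-0.4 1 0 0 0 0 1",
)

```text
time_s: 2.1
tcp_pos: [0.3966, -0.1128, 0.2223]
ee_rot: [[-0.992, -0.129, -0.0], [-0.129, 0.992, 0.0], [0.0, 0.0, -1.0]]
wrist_force: [0.1, 0.0, -0.2]
gripper_width: 0.003
gripper_force: 0.0
```

```bash
cat >> h.py <<'E'
O=np.array([.5875,.154]);a=np.radians(7.4)
def st(o=O,a=a):
    s=r.sense();p=s["tcp_pos"];R=s["ee_rot"];u=np.array([np.cos(a),np.sin(a)]);v=np.array([-u[1],u[0]])
    f=s["wrist_force"]; d=p[:2]-o
    print("t",round(s["time_s"],2),"local mm",(np.array([d@u,d@v,p[2]])*1e3).round(1),"F local",np.round([f[:2]@u,f[:2]@v,f[2]],2),
     "toolx yaw+180",round(np.degrees(np.arctan2(-R[1,0],-R[0,0])),2),"tilt",np.round(R[:2,2],3),"w",round(s["gripper_width"],3),"g",round(s["gripper_force"],1),"j6",s["joints"][5].round(1))
E
python3 -c "from h import *;st()"
```

```text
t 2.1 local mm [-223.7 -240.   222.3] F local [ 0.13  0.03 -0.18] toolx yaw+180 7.4 tilt [-0.  0.] w 0.003 g 0.0 j6 -89.5
```

>>> jog_arm(
  plan="-0.38 0.89 0 0 0 0 1;-0.38 0.89 0 0 0 0 1;-0.38 0.89 0 0 0 0 1;-0.38 0.89 0 0 0 0 1;-0.37 0.89 0 0 0 0 1;-0.37 0.89 0 0 0 0 1;-0.37 0.89 0 0 0 0 1;0 0 1 0 0 0 1;0 0 1 0 0 0 1;0 0 1 0 0 0 1",
)

```text
time_s: 3.1
tcp_pos: [0.4417, 0.0492, 0.1465]
ee_rot: [[-0.992, -0.129, -0.0], [-0.129, 0.992, 0.0], [0.0, 0.0, -1.0]]
wrist_force: [1.0, 0.1, -0.9]
gripper_width: 0.002
gripper_force: 0.0
```

>>> jog_arm(
  plan="0 0 1 0 0 0 1;0 0 1 0 0 0 1;0 0 1 0 0 0 1;0 0 0.9 0 0 0 1;0 0 0.2 0 0 0 1;-0.2 0 0 0 0 0 1;-0.2 0 0 0 0 0 1;-0.2 0 0 0 0 0 1;-0.2 0 0 0 0 0 1;-0.1 0 0 0 0 0 1",
)

```text
time_s: 4.1
tcp_pos: [0.4654, 0.0522, 0.0457]
ee_rot: [[-0.992, -0.129, 0.002], [-0.129, 0.992, 0.001], [-0.002, 0.001, -1.0]]
wrist_force: [0.3, -0.8, -0.3]
gripper_width: 0.006
gripper_force: 0.0
```

```bash
python3 -c "from h import *;st()"
```

```text
t 4.1 local mm [-134.2  -85.2   45.7] F local [ 0.14 -0.84 -0.28] toolx yaw+180 7.39 tilt [0.002 0.001] w 0.006 g 0.0 j6 -109.0
```

>>> jog_arm(
  plan="-0.06 0 0 0 0 0 1;-0.06 0 0 0 0 0 1;-0.06 0 0 0 0 0 1;-0.06 0 0 0 0 0 1;-0.06 0 0 0 0 0 1;-0.06 0 0 0 0 0 1;-0.06 0 0 0 0 0 1;-0.06 0 0 0 0 0 1;-0.06 0 0 0 0 0 1;-0.06 0 0 0 0 0 1",
)

```text
time_s: 5.1
tcp_pos: [0.475, 0.0522, 0.0444]
ee_rot: [[-0.992, -0.128, -0.009], [-0.128, 0.992, -0.003], [0.009, -0.002, -1.0]]
wrist_force: [-8.0, -0.5, 6.3]
gripper_width: 0.003
gripper_force: 4.4
```

```bash
python3 -c "from h import *;st()"
```

```text
t 5.1 local mm [-124.7  -86.5   44.4] F local [-8.02  0.52  6.32] toolx yaw+180 7.34 tilt [-0.009 -0.003] w 0.003 g 4.4 j6 -108.4
```

>>> jog_arm(
  plan="-0.04 0 0 0 0 0 1;-0.04 0 0 0 0 0 1;-0.04 0 0 0 0 0 1;-0.04 0 0 0 0 0 1;-0.04 0 0 0 0 0 1;-0.04 0 0 0 0 0 1;-0.04 0 0 0 0 0 1;-0.04 0 0 0 0 0 1;-0.04 0 0 0 0 0 1;-0.04 0 0 0 0 0 1",
)

```text
time_s: 6.1
tcp_pos: [0.4848, 0.0534, 0.0444]
ee_rot: [[-0.992, -0.127, -0.009], [-0.127, 0.992, -0.003], [0.009, -0.002, -1.0]]
wrist_force: [-9.0, -2.4, 6.3]
gripper_width: 0.003
gripper_force: 4.4
```

```bash
python3 -c "from h import *;st()"
```

```text
t 6.1 local mm [-114.8  -86.6   44.4] F local [-9.21 -1.21  6.32] toolx yaw+180 7.32 tilt [-0.009 -0.003] w 0.003 g 4.4 j6 -108.0
```

>>> jog_arm(
  plan="0.04 0 0 0 0 0 1;0.04 0 0 0 0 0 1;0.04 0 -0.02 0 0 0 1;0.04 0 -0.02 0 0 0 1;0.04 0 0 0 0 0 1;0 0 0 0 0 0 1;0 0 0 0 0 0 1;0 0 0 0 0 0 1;0 0 0 0 0 0 1;0 0 0 0 0 0 1",
)

```text
time_s: 7.1
tcp_pos: [0.4842, 0.0546, 0.0461]
ee_rot: [[-0.992, -0.129, 0.0], [-0.129, 0.992, 0.0], [-0.0, 0.0, -1.0]]
wrist_force: [-0.2, -0.3, -0.3]
gripper_width: 0.002
gripper_force: 0.0
```

```bash
cat >> h.py <<'E'
def look(n="side"):
    pic,d,P=pts(n);z=P[...,2];Hh,S,V=cv2.split(cv2.cvtColor(pic,cv2.COLOR_RGB2HSV))
    u=np.array([np.cos(a),np.sin(a)]);v=np.array([-u[1],u[0]])
    Q=P[...,:2]-O;lx=Q@u;ly=Q@v
    top=(z>.088)&(z<.1)&(d>0)&(lx<.09)&(lx>-.2)
    for i,y in((1,.084),(2,0),(3,-.084)):
        m=top&(abs(ly-y)<.025); x=lx[m]*1e3
        if m.sum()>50: print("box",i,"x ends",np.percentile(x,[1,99]).round(1),"y med",np.round(np.median(ly[m])*1e3,1),"z",np.median(z[m]).round(4))
    m=(Hh>100)&(Hh<125)&(S>120)&(z>.055)&(z<.072)&(abs(lx-.068)<.02)&(abs(ly)<.13)
    print("blue plate x",np.median(lx[m]).round(4),"y",np.percentile(ly[m],[1,99]).round(4))
    return pic,d,P
E
python3 - <<'E'
from h import *
st(); p=look()[0]; cv2.imwrite("pics/a.png",p[180:360,170:400,::-1].repeat(2,0).repeat(2,1))
import numpy as np
f=np.load("side0.npz")
r.capture0=r.capture
import h; h.pts=lambda n:(f["pic"],f["d"],f["P"]); print("initial"); look()
E
```

```text
t 7.1 local mm [-115.2  -85.3   46.1] F local [-0.28 -0.23 -0.31] toolx yaw+180 7.4 tilt [0. 0.] w 0.002 g 0.0 j6 -108.2
box 1 x ends [-123.5   13.3] y med 86.2 z 0.0947
box 2 x ends [-110.    25.8] y med 3.6 z 0.0943
box 3 x ends [-75.9  36.5] y med -80.9 z 0.0945
blue plate x 0.0665 y [-0.1085  0.1158]
initial
box 1 x ends [-123.6   13.4] y med 86.1 z 0.0947
box 2 x ends [-110.1   25.9] y med 3.2 z 0.0944
box 3 x ends [-117.6   19.9] y med -80.3 z 0.0944
blue plate x 0.0665 y [-0.1067  0.1158]
```

View pics/a.png

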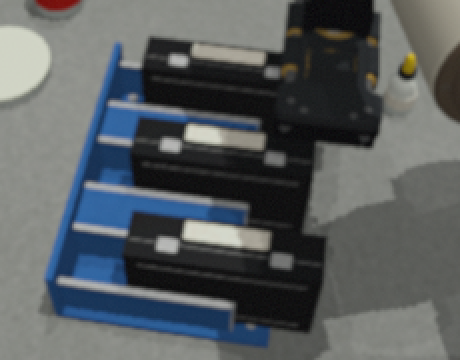

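Box 3 moved back about 16 mm, and the rack has not moved. The downward tool load inflated the push force, so I'll continue with a slight lift.

>>> jog_arm(
  plan="-0.08 0 0 0 0 0 1;-0.08 0 0 0 0 0 1;-0.08 0 -0.01 0 0 0 1;-0.08 0 -0.01 0 0 0 1;-0.08 0 0 0 0 0 1;-0.08 0 0 0 0 0 1;-0.08 0 0 0 0 0 1;-0.08 0 0 0 0 0 1;-0.08 0 0 0 0 0 1;-0.08 0 0 0 0 0 1",
)

```text
time_s: 8.15
tcp_pos: [0.5041, 0.0571, 0.0464]
ee_rot: [[-0.992, -0.129, -0.0], [-0.129, 0.992, -0.0], [0.0, -0.0, -1.0]]
wrist_force: [-2.5, -1.6, -2.7]
gripper_width: 0.006
gripper_force: 1.5
```

```bash
python3 -c "from h import *;st();look()"
```

```text
t 8.15 local mm [-95.2 -85.4  46.4] F local [-2.64 -1.28 -2.74] toolx yaw+180 7.4 tilt [-0. -0.] w 0.006 g 1.5 j6 -107.4
box 1 x ends [-123.5   13.4] y med 86.1 z 0.0947
box 2 x ends [-110.    26.2] y med 3.8 z 0.0943
box 3 x ends [-54.   54.4] y med -80.6 z 0.0945
blue plate x 0.0663 y [-0.1087  0.1157]
```

>>> jog_arm(
  plan="-0.06 0 0.02 0 0 0 1;-0.06 0 0 0 0 0 1;-0.06 0 0 0 0 0 1;-0.06 0 0 0 0 0 1;-0.06 0 0 0 0 0 1;-0.04 0 0 0 0 0 1;-0.04 0 0 0 0 0 1;0 0 0 0 0 0 1;0 0 0 0 0 0 1;0 0 0 0 0 0 1",
)

```text
time_s: 9.2
tcp_pos: [0.5132, 0.0581, 0.0463]
ee_rot: [[-0.992, -0.129, -0.0], [-0.129, 0.992, -0.0], [0.0, -0.0, -1.0]]
wrist_force: [-4.8, -0.7, 1.6]
gripper_width: 0.006
gripper_force: 2.5
```

```bash
python3 -c "from h import *;st();look()"
```

```text
t 9.2 local mm [-86.  -85.5  46.3] F local [-4.88 -0.11  1.62] toolx yaw+180 7.4 tilt [-0. -0.] w 0.006 g 2.5 j6 -107.1
box 1 x ends [-123.5   13.4] y med 86.1 z 0.0947
box 2 x ends [-110.    26.2] y med 4.0 z 0.0943
box 3 x ends [-44.2  63.1] y med -80.4 z 0.0945
blue plate x 0.0664 y [-0.0708  0.1159]
```

>>> jog_arm(
  plan="-0.02 0 0 0 0 0 1;-0.02 0 0 0 0 0 1;-0.02 0 0 0 0 0 1;-0.02 0 0 0 0 0 1;-0.02 0 0 0 0 0 1;-0.02 0 0 0 0 0 1;0 0 0 0 0 0 1;0 0 0 0 0 0 1;0 0 0 0 0 0 1;0 0 0 0 0 0 1",
)

```text
time_s: 10.25
tcp_pos: [0.5136, 0.0581, 0.0463]
ee_rot: [[-0.992, -0.128, -0.005], [-0.128, 0.992, -0.001], [0.005, -0.001, -1.0]]
wrist_force: [-10.9, 0.5, 7.8]
gripper_width: 0.003
gripper_force: 5.8
```

```bash
python3 -c "from h import *;st();look()"
```

```text
t 10.25 local mm [-85.7 -85.6  46.3] F local [-10.78   1.86   7.8 ] toolx yaw+180 7.38 tilt [-0.005 -0.001] w 0.003 g 5.8 j6 -107.0
box 1 x ends [-123.6   13.4] y med 86.1 z 0.0947
box 2 x ends [-110.1   26.1] y med 4.0 z 0.0943
box 3 x ends [-43.1  63.6] y med -80.7 z 0.0944
blue plate x 0.0664 y [-0.069   0.1153]
```

>>> jog_arm(
  plan="0 0 -0.03 0 0 0 1;0 0 -0.03 0 0 0 1;0 0 0 0 0 0 1;-0.02 0 0 0 0 0 1;-0.02 0 0 0 0 0 1;0 0 0 0 0 0 1;0 0 0 0 0 0 1;0 0 0 0 0 0 1;0 0 0 0 0 0 1;0 0 0 0 0 0 1",
)

```text
time_s: 11.3
tcp_pos: [0.5135, 0.0577, 0.0464]
ee_rot: [[-0.992, -0.128, -0.008], [-0.128, 0.992, -0.002], [0.008, -0.001, -1.0]]
wrist_force: [-9.8, -0.3, 0.8]
gripper_width: 0.004
gripper_force: 5.0
```

```bash
python3 -c "from h import *;st();look()"
```

```text
t 11.3 local mm [-85.8 -85.9  46.4] F local [-9.79  0.93  0.77] toolx yaw+180 7.34 tilt [-0.008 -0.002] w 0.004 g 5.0 j6 -106.9
box 1 x ends [-123.6   13.3] y med 86.1 z 0.0947
box 2 x ends [-110.   26.] y med 3.8 z 0.0943
box 3 x ends [-42.7  63.7] y med -80.9 z 0.0945
blue plate x 0.0665 y [-0.0692  0.1157]
```

>>> jog_arm(
  plan="0.4 0 0 0 0 0 1;0.8 0 0 0 0 0 1;0.8 0 0.03 0 0 0 1;0.5 0 0 0 0 0 1;0 0.86 0 0 0 0 1;0 0.86 0 0 0 0 1;0 0.86 0 0 0 0 1;0 0.86 0 0 0 0 1;-0.2 0 0 0 0 0 1;-0.2 0 0 0 0 0 1",
)

```text
time_s: 12.35
tcp_pos: [0.4555, 0.1383, 0.0474]
ee_rot: [[-0.991, -0.13, 0.003], [-0.13, 0.991, 0.001], [-0.003, 0.001, -1.0]]
wrist_force: [0.2, 0.5, 0.9]
gripper_width: 0.004
gripper_force: 0.0
```

```bash
python3 -c "from h import *;st();look()"
```

```text
t 12.35 local mm [-132.9    1.4   47.4] F local [0.22 0.43 0.91] toolx yaw+180 7.49 tilt [0.003 0.001] w 0.004 g 0.0 j6 -119.1
box 1 x ends [-123.2   13.4] y med 86.9 z 0.0947
box 2 x ends [-99.9  26.1] y med 3.6 z 0.0944
box 3 x ends [-72.5  63.4] y med -80.8 z 0.0944
blue plate x 0.0664 y [-0.0685  0.1161]
```

>>> jog_arm(
  plan="-0.08 0 0 0 0 0 1;-0.08 0 0 0 0 0 1;-0.08 0 0 0 0 0 1;-0.08 0 0 0 0 0 1;-0.06 0 0 0 0 0 1;-0.06 0 0 0 0 0 1;-0.06 0 0 0 0 0 1;-0.06 0 0 0 0 0 1;-0.06 0 0 0 0 0 1;-0.06 0 0 0 0 0 1",
)

```text
time_s: 13.4
tcp_pos: [0.4711, 0.1395, 0.0467]
ee_rot: [[-0.992, -0.129, -0.0], [-0.129, 0.992, -0.0], [0.0, -0.0, -1.0]]
wrist_force: [-0.2, -0.1, -0.4]
gripper_width: 0.003
gripper_force: 0.4
```

```bash
python3 -c "from h import *;st();look()"
```

```text
t 13.4 local mm [-117.3    0.6   46.7] F local [-0.19 -0.05 -0.38] toolx yaw+180 7.4 tilt [-0. -0.] w 0.003 g 0.4 j6 -118.1
box 1 x ends [-123.3   13.5] y med 87.6 z 0.0947
box 2 x ends [-100.2   32.1] y med 3.2 z 0.0943
box 3 x ends [-72.5  63.4] y med -80.8 z 0.0944
blue plate x 0.0664 y [-0.068   0.1159]
```

>>> jog_arm(
  plan="0.5 0 0 0 0 0 1;0.9 0 0 0 0 0 1;0 0.84 0 0 0 0 1;0 0.84 0 0 0 0 1;0 0.84 0 0 0 0 1;0 0.84 0 0 0 0 1;-0.15 0 0 0 0 0 1;-0.1 0 0 0 0 0 1;-0.1 0 0 0 0 0 1;-0.1 0 0 0 0 0 1",
)

```text
time_s: 14.45
tcp_pos: [0.4367, 0.2189, 0.0468]
ee_rot: [[-0.992, -0.128, -0.0], [-0.128, 0.992, -0.0], [0.0, -0.0, -1.0]]
wrist_force: [-0.5, -0.1, 0.4]
gripper_width: 0.002
gripper_force: 0.0
```

>>> jog_arm(
  plan="-0.08 0 0 0 0 0 1;-0.08 0 0 0 0 0 1;-0.08 0 0 0 0 0 1;-0.08 0 0 0 0 0 1;-0.08 0 0 0 0 0 1;-0.08 0 0 0 0 0 1;-0.08 0 0 0 0 0 1;-0.08 0 0 0 0 0 1;-0.08 0 0 0 0 0 1;-0.08 0 0 0 0 0 1",
)

```text
time_s: 15.45
tcp_pos: [0.4536, 0.2204, 0.0465]
ee_rot: [[-0.992, -0.128, -0.006], [-0.128, 0.992, -0.004], [0.007, -0.003, -1.0]]
wrist_force: [-9.1, -0.1, 6.3]
gripper_width: 0.002
gripper_force: 4.5
```

```bash
python3 -c "from h import *;st();look()"
```

```text
t 15.45 local mm [-124.2   83.    46.5] F local [-8.99  1.08  6.34] toolx yaw+180 7.34 tilt [-0.006 -0.004] w 0.002 g 4.5 j6 -126.9
box 1 x ends [-84.6  25.8] y med 84.9 z 0.0948
box 2 x ends [-85.3  32.3] y med 3.2 z 0.0943
box 3 x ends [-72.6  63.4] y med -80.9 z 0.0944
blue plate x 0.0664 y [-0.0684  0.1159]
```

Box 1 is heavy, so box 2 is the empty one. I'll push box 1 home.

>>> jog_arm(
  plan="-0.1 0 -0.03 0 0 0 1;-0.1 0 -0.03 0 0 0 1;-0.1 0 0 0 0 0 1;-0.1 0 0 0 0 0 1;-0.1 0 0 0 0 0 1;-0.1 0 0 0 0 0 1;-0.1 0 0 0 0 0 1;-0.1 0 0 0 0 0 1;-0.1 0 0 0 0 0 1;-0.1 0 0 0 0 0 1",
)

```text
time_s: 16.5
tcp_pos: [0.4815, 0.2256, 0.0483]
ee_rot: [[-0.992, -0.129, -0.0], [-0.129, 0.992, 0.0], [0.0, 0.0, -1.0]]
wrist_force: [-3.4, -0.4, -2.9]
gripper_width: 0.005
gripper_force: 1.5
```

```bash
python3 -c "from h import *;st();look()"
```

```text
t 16.5 local mm [-95.9  84.6  48.3] F local [-3.47  0.04 -2.88] toolx yaw+180 7.4 tilt [-0.  0.] w 0.005 g 1.5 j6 -125.2
box 1 x ends [-54.4  54.3] y med 86.4 z 0.0948
box 2 x ends [-50.   32.7] y med 3.3 z 0.0943
box 3 x ends [-36.3  63.8] y med -80.0 z 0.0944
blue plate x 0.0665 y [-0.0678  0.1156]
```

>>> jog_arm(
  plan="-0.06 0 0.02 0 0 0 1;-0.06 0 0 0 0 0 1;-0.06 0 0 0 0 0 1;-0.06 0 0 0 0 0 1;-0.06 0 0 0 0 0 1;-0.04 0 0 0 0 0 1;-0.04 0 0 0 0 0 1;-0.02 0 0 0 0 0 1;-0.02 0 0 0 0 0 1;0 0 0 0 0 0 1",
)

```text
time_s: 17.55
tcp_pos: [0.4914, 0.2268, 0.0483]
ee_rot: [[-0.992, -0.129, -0.0], [-0.129, 0.992, -0.0], [0.001, -0.0, -1.0]]
wrist_force: [-5.3, -1.8, 2.3]
gripper_width: 0.006
gripper_force: 2.6
```

```bash
python3 -c "from h import *;st();look()"
```

```text
t 17.55 local mm [-85.9  84.6  48.3] F local [-5.52 -1.14  2.33] toolx yaw+180 7.41 tilt [-0. -0.] w 0.006 g 2.6 j6 -124.5
box 1 x ends [-43.6  64.5] y med 86.2 z 0.0947
box 2 x ends [-36.8  32.7] y med 3.6 z 0.0943
box 3 x ends [-20.  64.] y med -79.6 z 0.0944
blue plate x 0.0665 y [-0.0699  0.1159]
```

>>> jog_arm(
  plan="-0.02 0 -0.01 0 0 0 1;-0.02 0 -0.01 0 0 0 1;-0.02 0 -0.01 0 0 0 1;-0.02 0 -0.01 0 0 0 1;-0.02 0 0 0 0 0 1;-0.02 0 0 0 0 0 1;-0.02 0 0 0 0 0 1;0 0 0 0 0 0 1;0 0 0 0 0 0 1;0 0 0 0 0 0 1",
)

```text
time_s: 18.6
tcp_pos: [0.4914, 0.2262, 0.0484]
ee_rot: [[-0.992, -0.128, -0.007], [-0.128, 0.992, -0.003], [0.007, -0.002, -1.0]]
wrist_force: [-13.8, 1.0, 4.0]
gripper_width: 0.004
gripper_force: 6.8
```

```bash
python3 -c "from h import *;st();look()"
```

```text
t 18.6 local mm [-86.   83.9  48.4] F local [-13.52   2.74   4.04] toolx yaw+180 7.38 tilt [-0.007 -0.003] w 0.004 g 6.8 j6 -124.3
box 1 x ends [-43.2  64.5] y med 86.1 z 0.0948
box 2 x ends [-35.3  32.9] y med 3.7 z 0.0943
box 3 x ends [-17.8  64. ] y med -79.7 z 0.0944
blue plate x 0.0664 y [-0.0699  0.116 ]
```

>>> jog_arm(
  plan="0.6 0 0 0 0 0 1;1 0 0 0 0 0 1;0 0 -1 0 0 0 -0.4;0 0 -1 0 0 0 -0.4;0 0 -1 0 0 0 -0.4;0 0 -1 0 0 0 -0.4;0 0 -1 0 0 0 -0.4;-1 -1 0 0 0 0 -0.4;-1 -1 0 0 0 0 -0.4;-1 -1 0 0 0 0 -0.4",
)

```text
time_s: 19.65
tcp_pos: [0.5426, 0.1577, 0.1759]
ee_rot: [[-0.991, -0.13, 0.006], [-0.13, 0.991, 0.003], [-0.007, 0.002, -1.0]]
wrist_force: [1.0, 0.8, 0.2]
gripper_width: 0.644
gripper_force: 0.0
```

>>> jog_arm(
  plan="-0.3 -0.36 0 0 0 0 -0.4;0 0 0 0 0 0 -0.4;0 0 0 0 0 0 -0.4;0 0 0 0 0 0 -0.4;0 0 0 0 0 0 -0.4;0 0 0 0 0 0 -0.4;0 0 0 0 0 0 -0.4;0 0 0 0 0 0 -0.4;0 0 0 0 0 0 -0.4;0 0 0 0 0 0 -0.4",
)

```text
time_s: 20.65
tcp_pos: [0.5482, 0.1495, 0.1738]
ee_rot: [[-0.992, -0.129, -0.0], [-0.129, 0.992, -0.0], [0.0, -0.0, -1.0]]
wrist_force: [-0.8, 0.4, -0.3]
gripper_width: 0.701
gripper_force: 0.0
```

Run:
```python
from h import *
st();look("scene")
f=np.load("scene0.npz"); import h; h.pts=lambda n:(f["pic"],f["d"],f["P"]); print("initial"); look()
```

```text
t 20.65 local mm [-39.6   0.6 173.8] F local [-0.79  0.47 -0.28] toolx yaw+180 7.4 tilt [-0. -0.] w 0.701 g 0.0 j6 -114.2
box 1 x ends [-72.2  66.6] y med 79.7 z 0.0931
box 2 x ends [-103.4   35.3] y med -2.2 z 0.0929
box 3 x ends [-72.2  66.8] y med -87.0 z 0.093
blue plate x 0.0715 y [-0.116   0.1115]
initial
box 1 x ends [-122.3   16.1] y med 79.5 z 0.0931
box 2 x ends [-109.8   29.4] y med -2.6 z 0.093
box 3 x ends [-116.8   22.2] y med -86.2 z 0.093
blue plate x 0.0716 y [-0.1159  0.1106]
```

>>> jog_arm(
  plan="-0.2 0 1 0 0 0 -0.4;0 0 1 0 0 0 -0.4;0 0 1 0 0 0 -0.4;0 0 0.8 0 0 0 -0.4;0 0 0.5 0 0 0 -0.4;0 0 0.26 0 0 0 -0.4;0 0 0 0 0 0 -0.4;0 0 0 0 0 0 0.6;0 0 0 0 0 0 0.6;0 0 0 0 0 0 0.6",
)

```text
time_s: 21.7
tcp_pos: [0.5536, 0.1504, 0.0607]
ee_rot: [[-0.992, -0.129, 0.002], [-0.129, 0.992, 0.001], [-0.002, 0.001, -1.0]]
wrist_force: [-0.0, 0.4, -0.2]
gripper_width: 0.508
gripper_force: 0.0
```

>>> jog_arm(
  plan="0 0 0 0 0 0 0.6;0 0 0 0 0 0 0.6;0 0 0 0 0 0 0.6;0 0 0 0 0 0 0.6;0 0 0 0 0 0 0.6;0 0 0 0 0 0 0.6;0 0 0 0 0 0 0.6;0 0 -0.1 0 0 0 0.6;0 0 -0.1 0 0 0 0.6;0 0 -0.2 0 0 0 0.6",
)

```text
time_s: 22.7
tcp_pos: [0.5524, 0.1499, 0.0691]
ee_rot: [[-0.992, -0.128, -0.002], [-0.128, 0.992, -0.001], [0.002, -0.001, -1.0]]
wrist_force: [0.6, -0.5, -0.0]
gripper_width: 0.415
gripper_force: 29.8
```

```bash
python3 -c "from h import *;st();look()"
```

```text
t 22.7 local mm [-35.3   0.4  69.1] F local [ 0.51 -0.56 -0.02] toolx yaw+180 7.38 tilt [-0.002 -0.001] w 0.415 g 29.8 j6 -114.0
box 1 x ends [-72.8  64.1] y med 86.0 z 0.0947
box 2 x ends [-74.5  32.8] y med 19.6 z 0.0939
box 3 x ends [15.6 64.1] y med -80.1 z 0.0944
blue plate x 0.0664 y [-0.0696  0.116 ]
```

>>> jog_arm(
  plan="0 0 -0.5 0 0 0 0.6;0 0 -0.8 0 0 0 0.6;0 0 -0.8 0 0 0 0.6;0 0 -0.8 0 0 0 0.6;0 0 -0.8 0 0 0 0.6;0 0 -0.5 0 0 0 0.6;0 0 -0.2 0 0 0.35 0.6;0 0 0 0 0 0 0.6;0 0 0 0 0 0 0.6;0 0 0 0 0 0 0.6",
)

```text
time_s: 23.75
tcp_pos: [0.5527, 0.15, 0.1791]
ee_rot: [[-0.997, -0.081, -0.001], [-0.081, 0.997, -0.001], [0.001, -0.0, -1.0]]
wrist_force: [0.1, 0.0, -1.4]
gripper_width: 0.413
gripper_force: 29.8
```

Run:
```python
from h import *
st(); p=r.capture("side")[0]; cv2.imwrite("pics/b.png",p[:,:,::-1])
st(np.array([.602,-.2105]),np.radians(4.6))
```

```text
t 23.75 local mm [-35.1   0.5 179.1] F local [ 0.14  0.02 -1.43] toolx yaw+180 4.63 tilt [-0.001 -0.001] w 0.413 g 29.8 j6 -116.7
t 23.8 local mm [-20.2 363.3 179.1] F local [ 0.91 -0.76 -0.74] toolx yaw+180 4.62 tilt [-0.001 -0.001] w 0.41 g 29.8 j6 -116.8
```

View pics/b.png

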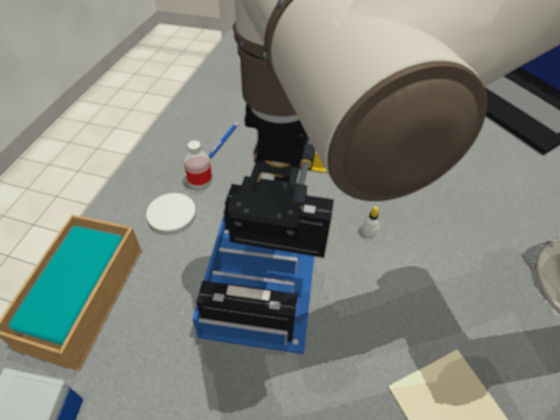

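Box 2 hangs level in the gripper and its 1.4 N lift confirms it is empty; the middle blue slot is free. Next I carry it to the yellow rack.

>>> jog_arm(
  plan="0 -0.4 0 0 0 0 0.6;0 -0.8 0 0 0 0 0.6;0 -0.8 0 0 0 0 0.6;0 -0.8 0 0 0 0 0.6;0 -0.8 0 0 0 0 0.6;0 -0.8 0 0 0 0 0.6;0 -0.8 0 0 0 0 0.6;0 -0.8 0 0 0 0 0.6;0 -0.8 0 0 0 0 0.6;0 -0.8 0 0 0 0 0.6",
)

```text
time_s: 24.8
tcp_pos: [0.568, -0.0407, 0.1795]
ee_rot: [[-0.997, -0.08, -0.001], [-0.08, 0.997, -0.0], [0.001, -0.0, -1.0]]
wrist_force: [0.5, 0.4, -1.4]
gripper_width: 0.408
gripper_force: 29.8
```

>>> jog_arm(
  plan="0 -0.8 0 0 0 0 0.6;0 -0.8 0 0 0 0 0.6;0 -0.8 0 0 0 0 0.6;0 -0.8 0 0 0 0 0.6;0 -0.8 0 0 0 0 0.6;-0.08 -0.6 0 0 0 0 0.6;0 -0.25 0 0 0 0 0.6;0 0 0 0 0 0 0.6;0 0 0 0 0 0 0.6;0 0 0 0 0 0 0.6",
)

```text
time_s: 25.8
tcp_pos: [0.58, -0.1592, 0.1798]
ee_rot: [[-0.997, -0.081, -0.0], [-0.081, 0.997, 0.0], [0.0, 0.0, -1.0]]
wrist_force: [0.2, -0.3, -2.1]
gripper_width: 0.415
gripper_force: 29.8
```

Run:
```python
from h import *
O2=np.array([.602,-.2105]);a2=np.radians(4.6)
st(O2,a2)
u=np.array([np.cos(a2),np.sin(a2)]);v=np.array([-u[1],u[0]])
for n in("scene","side"):
    pic,d,P=pts(n); cv2.imwrite(f"pics/c_{n}.png",pic[...,::-1])
    z=P[...,2];Q=P[...,:2]-O2;lx=Q@u;ly=Q@v;H,S,V=cv2.split(cv2.cvtColor(pic,cv2.COLOR_RGB2HSV))
    near=(abs(lx)<.12)&(abs(ly)<.13)&(d>0)
    yel=(H>18)&(H<32)&(S>140)&near
    m=yel&(z>.055)&(abs(lx-.068)<.02);print(n,"plate x",np.median(lx[m])*1e3,"y",np.percentile(ly[m],[1,99])*1e3)
    m=near&(z>.088)&(z<.1)&(abs(ly+.042)<.03);print("white y",np.percentile(ly[m],[2,98])*1e3,"x",np.percentile(lx[m],[2,98])*1e3)
    m=near&(V<70)&(z>.10)&(z<.2)&(abs(ly-.042)<.035);print("black",m.sum(),"x",np.percentile(lx[m],[2,98])*1e3,"y",np.percentile(ly[m],[2,98])*1e3,"z",np.percentile(z[m],[2,98]))
    m=near&(z>.04)&(z<.051)&(lx<.055)&(ly>-.01);print("fence tops y hist",np.histogram(ly[m]*1e3,np.arange(-10,80,4)))
```

```text
t 25.8 local mm [-17.8  52.9 179.8] F local [ 0.17 -0.27 -2.12] toolx yaw+180 4.65 tilt [-0.  0.] w 0.415 g 29.8 j6 -85.4
scene plate x 70.74328257829713 y [-72.96946156  70.9944778 ]
white y [-60.22371174 -24.23904624] x [-74.40039569  61.58253246]
black 976 x [-8.01332025 52.95850974] y [29.37596779 73.63543531] z [0.12839586 0.19879401]
fence tops y hist (array([74, 73, 74, 76, 71, 71, 72, 42,  0,  0,  0,  0,  0,  0,  0,  0,  0,
        0, 71, 11,  0,  0]), array([-10,  -6,  -2,   2,   6,  10,  14,  18,  22,  26,  30,  34,  38,
        42,  46,  50,  54,  58,  62,  66,  70,  74,  78]))
side plate x 66.77395911951429 y [-16.41487514  75.03677747]Traceback (most recent call last):
  File "<stdin>", line 11, in <module>
    return _quantile_unchecked(
        a, q, axis, out, overwrite_input, method, keepdims, weights)
    return _ureduce(a,
                    func=_quantile_ureduce_func,
    ...<5 lines>...
                    overwrite_input=overwrite_input,
                    method=method)
    r = func(a, **kwargs)
    result = _quantile(arr,
                       quantiles=q,
    ...<2 lines>...
                       out=out,
                       weights=wgt)
    slices_having_nans = np.isnan(arr[-1, ...])
                                  ~~~^^^^^^^^^
IndexError: index -1 is out of bounds for axis 0 with size 0
```

```bash
cat > m.py <<'E'
from h import *
O2=np.array([.602,-.2105]);a2=np.radians(4.6)
st(O2,a2)
u=np.array([np.cos(a2),np.sin(a2)]);v=np.array([-u[1],u[0]])
for n in("scene","side"):
    pic,d,P=pts(n); cv2.imwrite(f"pics/d_{n}.png",pic[...,::-1])
    z=P[...,2];Q=P[...,:2]-O2;lx=Q@u;ly=Q@v;H,S,V=cv2.split(cv2.cvtColor(pic,cv2.COLOR_RGB2HSV))
    near=(abs(lx)<.12)&(abs(ly)<.13)&(d>0)
    zb=r.sense()["tcp_pos"][2]-.055
    m=near&(z>zb-.01)&(z<zb+.05)&(ly>.01)&(V<90)
    if m.sum()>30: print(n,"box n",m.sum(),"x",np.percentile(lx[m],[1,50,99])*1e3,"y",np.percentile(ly[m],[1,50,99])*1e3,"z",np.percentile(z[m],[1,99]))
    m=near&(z>.035)&(z<.052)&(lx<.055)&(lx>-.06)&(ly>-.03)&(S>100)&(H>15)&(H<35)
    y=np.sort(ly[m]*1e3); g=np.diff(y)
    if len(y)>30: print(n,"fence y range",y[[0,-1]],"gap edges",[(y[i].round(1),y[i+1].round(1)) for i in np.argsort(g)[-2:]])
    m=near&(z>.035)&(z<.052)&(lx<.055)&(lx>-.06)&(ly>.0); print(n,np.histogram(ly[m]*1e3,np.arange(0,80,2))[0])
E
python3 m.py
```

```text
t 25.9 local mm [-17.7  52.9 179.9] F local [-0.69 -0.32 -1.58] toolx yaw+180 4.66 tilt [0. 0.] w 0.411 g 29.8 j6 -85.4
scene box n 598 x [48.90591804 51.14937019 53.13624203] y [34.31024839 51.98895866 69.62376046] z [0.12625683 0.17442885]
scene fence y range [-17.15442361  66.59223311] gap edges [(np.float64(16.1), np.float64(20.1)), (np.float64(20.1), np.float64(62.0))]
scene [32 36 37 36 35 33 34 36 36 37  6  0  0  0  0  0  0  0  0  0  0  0  0  0
  0  0  0  0  0  0  0 37 34  9  0  0  0  0  0]
side box n 1475 x [-87.37095139 -20.82960867  48.04837638] y [67.7483214  70.50575746 73.67062378] z [0.12722649 0.17435816]
side fence y range [-19.96971202  70.77916646] gap edges [(np.float64(-19.8), np.float64(-18.4)), (np.float64(24.6), np.float64(64.7))]
side [ 33  23  27  36  34  27  33  23  31  65 172  76   2   0   0   0   0   0
   0   0   0   0   0   0   0   0   0   0   0   0   0  12  55 183  87   2
   0   0   0]
```

View pics/d_scene.png

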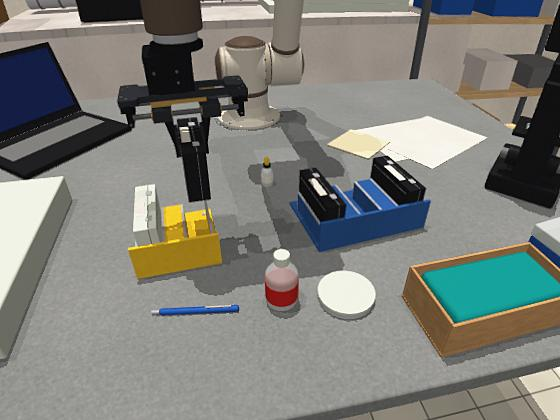

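Scene view: the box hangs at (198,175) over the yellow rack, about 11 mm to the +y side of the free slot, and the blue boxes look undisturbed. I'll shift it over and lower it to just above the fences.

>>> jog_arm(
  plan="0 -0.22 0 0 0 0 0.6;0 -0.2 0 0 0 0 0.6;0 0 0.5 0 0 0 0.6;0 0 0.6 0 0 0 0.6;0 0 0.6 0 0 0 0.6;0 0 0.5 0 0 0 0.6;0 0 0.4 0 0 0 0.6;0 0 0 0 0 0 0.6;0 0 0 0 0 0 0.6;0 0 0 0 0 0 0.6",
)

```text
time_s: 27.0
tcp_pos: [0.5816, -0.1705, 0.1156]
ee_rot: [[-0.997, -0.08, 0.002], [-0.08, 0.997, -0.0], [-0.002, -0.0, -1.0]]
wrist_force: [-0.2, 0.6, -1.0]
gripper_width: 0.409
gripper_force: 29.8
```

```bash
python3 m.py
```

```text
t 27.0 local mm [-17.2  41.5 115.6] F local [-0.15  0.65 -0.96] toolx yaw+180 4.61 tilt [ 0.002 -0.   ] w 0.409 g 29.8 j6 -84.4
scene box n 501 x [49.17504256 51.36753655 53.84292639] y [22.91132504 40.41499381 58.3332653 ] z [0.0621611 0.1104101]
scene fence y range [-20.2342492   66.53072278] gap edges [(np.float64(16.0), np.float64(20.0)), (np.float64(20.0), np.float64(62.2))]
scene [34 35 35 36 35 35 34 36 35 36  6  0  0  0  0  0  0  0  0  0  0  0  0  0
  0  0  0  0  0  0  0 35 35  9  0  0  0  0  0]
side box n 1231 x [-85.39831938 -18.4965358   49.63281925] y [56.88076564 59.55678183 62.35286415] z [0.06333198 0.10992043]
side fence y range [64.46097988 70.40876662] gap edges [(np.float64(65.1), np.float64(65.3)), (np.float64(69.1), np.float64(69.4))]
side [  0   0   0   0   0   0   0   0   0   0   0   0   0   0   0   0   0   0
   0   0   0   0   0   0   0   0   0   0   0   1   0  11  50 203  76   4
   0   0   0]
```

View pics/d_scene.png

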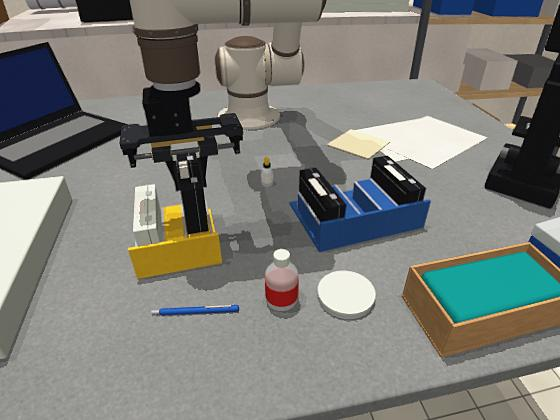

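The box at (193,210) now lines up with the slot in the scene data (22.9–58.3 in a 20–62 slot). I'll nudge +1 mm and lower.

>>> jog_arm(
  plan="0 0.04 0 0 0 0 0.6;0 0 0.2 0 0 0 0.6;0 0 0.2 0 0 0 0.6;0 0 0.2 0 0 0 0.6;0 0 0.2 0 0 0 0.6;0 0 0.2 0 0 0 0.6;0 0 0.1 0 0 0 0.6;0 0 0 0 0 0 0.6;0 0 0 0 0 0 0.6;0 0 0 0 0 0 0.6",
)

```text
time_s: 28.1
tcp_pos: [0.581, -0.1694, 0.0876]
ee_rot: [[-0.997, -0.08, 0.001], [-0.08, 0.997, -0.0], [-0.001, -0.0, -1.0]]
wrist_force: [-0.2, 0.1, -0.7]
gripper_width: 0.412
gripper_force: 29.8
```

```bash
python3 m.py
```

```text
t 28.1 local mm [-17.6  42.6  87.6] F local [-0.22  0.16 -0.69] toolx yaw+180 4.6 tilt [ 0.001 -0.   ] w 0.412 g 29.8 j6 -84.5
scene box n 276 x [ 3.38019052 50.50394615 56.08531999] y [24.6061359  42.05580524 62.19953386] z [0.04757265 0.08223253]
scene fence y range [-20.43049112  66.60967606] gap edges [(np.float64(16.0), np.float64(20.0)), (np.float64(20.1), np.float64(62.5))]
scene [34 37 36 35 35 34 35 36 36 37  6  0  0  0  0  0  0  0  0  0  0  0  0  0
  0  0  0  0  0  0  0 22 34  8  0  0  0  0  0]
side box n 898 x [-85.66501584 -20.32693877  49.3992022 ] y [58.39480406 60.91716485 63.51924609] z [0.03938476 0.08202315]
side fence y range [61.09629251 70.73591833] gap edges [(np.float64(63.5), np.float64(65.0)), (np.float64(61.1), np.float64(63.1))]
side [  0   0   0   0   0   0   0   0   0   0   0   0   0   0   0   0   0   0
   0   0   0   0   0   0   0   0   0   0   1  23  65  24  63 180  79   2
   0   0   0]
```

>>> jog_arm(
  plan="0 0 0.2 0 0 0 0.6;0 0 0.2 0 0 0 0.6;0 0 0.2 0 0 0 0.6;0 0 0.2 0 0 0 0.6;0 0 0.1 0 0 0 0.6;0 0 0.06 0 0 0 0.6;0 0 0.04 0 0 0 0.6;0 0 0 0 0 0 0.6;0 0 0 0 0 0 0.6;0 0 0 0 0 0 0.6",
)

```text
time_s: 29.2
tcp_pos: [0.5809, -0.1694, 0.0625]
ee_rot: [[-0.997, -0.08, 0.0], [-0.08, 0.997, -0.0], [-0.0, -0.0, -1.0]]
wrist_force: [-0.1, -0.9, -1.2]
gripper_width: 0.412
gripper_force: 29.8
```

```bash
python3 m.py|head -1
```

```text
t 29.2 local mm [-17.7  42.6  62.5] F local [-0.2  -0.9  -1.19] toolx yaw+180 4.6 tilt [ 0. -0.] w 0.412 g 29.8 j6 -84.5
```

Still hanging, with no floor reaction yet, so I'll lower a few more millimetres.

>>> jog_arm(
  plan="0 0 0.04 0 0 0 0.6;0 0 0.04 0 0 0 0.6;0 0 0.02 0 0 0 0.6;0 0 0 0 0 0 0.6;0 0 0 0 0 0 0.6;0 0 0 0 0 0 0.6;0 0 0 0 0 0 0.6;0 0 0 0 0 0 0.6;0 0 0 0 0 0 0.6;0 0 0 0 0 0 0.6",
)

```text
time_s: 30.3
tcp_pos: [0.5809, -0.1694, 0.0603]
ee_rot: [[-0.997, -0.08, 0.0], [-0.08, 0.997, -0.0], [-0.0, -0.0, -1.0]]
wrist_force: [-2.2, -0.5, 5.7]
gripper_width: 0.408
gripper_force: 29.7
```

```bash
python3 m.py|head -1
```

```text
t 30.3 local mm [-17.8  42.6  60.3] F local [-2.25 -0.3   5.66] toolx yaw+180 4.6 tilt [ 0. -0.] w 0.408 g 29.7 j6 -84.5
```

Floor contact at TCP z 60.3 mm matches the expected 60.7. Releasing and rising.

>>> jog_arm(
  plan="0 0 -0.02 0 0 0 0.6;0 0 0 0 0 0 0.1;0 0 0 0 0 0 0;0 0 0 0 0 0 -0.2;0 0 0 0 0 0 -0.4;0 0 0 0 0 0 -0.4;0 0 0 0 0 0 -0.4;0 0 0 0 0 0 -0.4;0 0 0 0 0 0 -0.4;0 0 0 0 0 0 -0.4",
)

```text
time_s: 31.4
tcp_pos: [0.5809, -0.1694, 0.0603]
ee_rot: [[-0.997, -0.08, 0.0], [-0.08, 0.997, 0.0], [-0.0, 0.0, -1.0]]
wrist_force: [-0.3, 0.1, -0.3]
gripper_width: 0.703
gripper_force: 0.0
```

>>> jog_arm(
  plan="0 0 -0.2 0 0 0 -0.4;0 0 -0.4 0 0 0 -0.4;0 0 -0.8 0 0 0 -0.4;0 0 -0.8 0 0 0 -0.4;0 0 -0.8 0 0 0 -0.4;0 0 -0.8 0 0 0 -0.4;0 0 -0.8 0 0 0 -0.4;0 0 -0.8 0 0 0 -0.4;0 0 0 0 0 0 -0.4;0 0 0 0 0 0 -0.4",
)

```text
time_s: 32.4
tcp_pos: [0.5808, -0.1693, 0.1961]
ee_rot: [[-0.997, -0.08, 0.002], [-0.08, 0.997, 0.0], [-0.002, 0.0, -1.0]]
wrist_force: [-0.2, 0.6, 0.4]
gripper_width: 0.702
gripper_force: 0.0
```

Run:
```python
from h import *
O2=np.array([.602,-.2105]);a2=np.radians(4.6)
st(O2,a2)
u=np.array([np.cos(a2),np.sin(a2)]);v=np.array([-u[1],u[0]])
pic,d,P=look("scene"); cv2.imwrite("pics/e.png",pic[...,::-1])
z=P[...,2];Q=P[...,:2]-O2;lx=Q@u;ly=Q@v;H,S,V=cv2.split(cv2.cvtColor(pic,cv2.COLOR_RGB2HSV))
for y in(-.042,.042):
    m=(z>.088)&(z<.1)&(abs(lx)<.12)&(abs(ly-y)<.03)&(d>0);print(y,np.percentile(lx[m],[1,99])*1e3,np.percentile(ly[m],[1,99])*1e3,np.median(z[m]))
m=(H>18)&(H<32)&(S>140)&(z>.055)&(z<.075)&(abs(lx-.068)<.02)&(abs(ly)<.1);print("plate",np.median(lx[m])*1e3,np.percentile(ly[m],[1,99])*1e3)
```

```text
t 32.4 local mm [-17.8  42.8 196.1] F local [-0.11  0.62  0.36] toolx yaw+180 4.59 tilt [0.002 0.   ] w 0.702 g 0.0 j6 -84.5
box 1 x ends [-72.5  66.5] y med 79.7 z 0.0931
box 3 x ends [-71.3  67.1] y med -86.9 z 0.093
blue plate x 0.0715 y [-0.1159  0.1099]
-0.042 [-76.22633437  61.99643355] [-60.58118301 -24.16767552] 0.0936519477286486
0.042 [-86.91403274  51.94697115] [23.3196871  58.87165927] 0.09325481000582206
plate 70.69791104377431 [-72.93786206  70.96506686]
```

View pics/e.png

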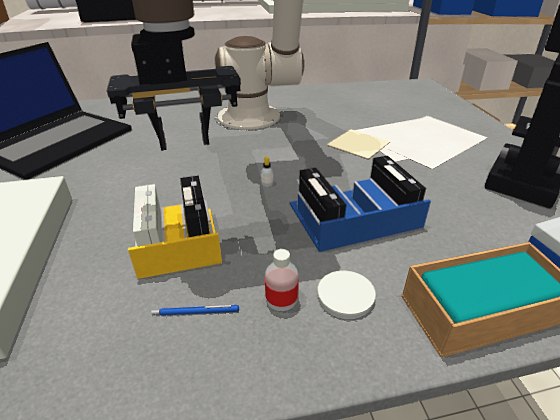

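The empty box stands in the free yellow slot (195,205), both full boxes are home at the blue plate (320,192) and (398,180), and the bystanders haven't moved.

```bash
python3 -c "from station import r;print(r.finish_job())"
```

```text
the job is handed in; nothing more can be done
None
```

I handed in the job at about 32 s of the 72 s allowed; no verdict came back. Full boxes 1 and 3 are pushed home in the blue rack and empty box 2 stands in the yellow rack's free slot. The last camera check showed the racks and white box unmoved, and the other items looked in place.

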